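# Set and lock the indexing dial of a luthier's drilling jig

### The job

On the drilling jig, push the aluminium dial round by its upright peg with a fingertip, gently, until the dial's black index line points straight at the tip of the brass pointer on the scale ring. Then push the lock lever anticlockwise (seen from above) all the way to its stop and leave the dial lined up. Do not shift or lift the jig, leave the pointer where it is, and leave the other things on the bench alone.

Things in the scene. Friction and masses are not known exactly. Their poses are not given: they have to be found in the camera images.
- jig: Drilling jig, loose on the bench, 2.7 to 3.5 kg: plywood base 190 mm (x) by 290 mm (y) by 40 mm high. Origin: centre of its underside; z up. Dial centre at (0, +40 mm), lever pivot at (0, -105 mm) in its frame. Round the dial lies a fixed scale ring, radius 100 mm, top 49 mm above the bench, with equal lines every 15 degrees.
- dial (a joint): Angle of the dial (rad), positive anticlockwise seen from above; at 0 the index line points along the jig's +x. Turns freely more than a full turn either way from any start (stops at -6.6 and +6.6). Stiff: 0.07 N m of friction (about 1.5 N at the peg); it stays where it is left.
- dial_center (a point): On the dial's axis, on the dial's top face, 60 mm above the bench. The dial is an aluminium disc of radius 72 mm; a low dark hub (radius 16 mm) stands 6 mm higher at its centre.
- index_mark (a point): Outer end of the dial's index line (black radial line 3 mm wide, from 26 to 72 mm radius, on the far side of the axis from the peg): the point 75 mm from the dial's axis, turning with the dial.
- dial_peg (a point): Centre of the top of the dial's upright steel peg: 16 mm in diameter, 36 mm tall (60 to 96 mm above the bench), 52 mm from the dial's axis, exactly across the axis from the index line (180 degrees). Push its side square to the radius (along its circle): a strongly oblique push or a finger corner wedged against it binds and the force climbs.
- pointer_tip (a point): The point 75 mm from the dial's axis at the tip of the brass pointer, a tab 24 mm wide with an inward-pointing tip on the scale ring, reaching out to 110 mm from the axis, its top (screw head included) at most 62 mm above the bench. Lined up means index_mark coincides with this point. The pointer sits by stiff friction; leave it.
- lock_lever (a joint): Angle of the lock lever (rad), positive anticlockwise seen from above; 0 = fully unlocked, 1.4 = stop, fully locked. It is unlocked at the start (0 to 0.3). Friction 0.06 N m (about 1 N at its peg); it stays where it is left.
- lever_pivot (a point): On the lever's vertical pivot axis, 64 mm above the bench.
- lever_peg (a point): Centre of the top of the upright black peg at the lever's free end: 16 mm in diameter, from 54 to 90 mm above the bench, 60 mm from the pivot. The lever bar itself is 14 mm wide and its top 62 mm above the bench.
- thumb_nut: Bystander: loose brass thumb nut, 26 mm wide, 16 mm tall, standing on the jig's base at about (+70, -118) mm in the jig's frame. Origin: centre of its underside.
- screwdriver: Bystander: screwdriver 170 mm long lying on the bench between the robot and the jig.
- bridge_blank: Bystander: dark wooden bridge blank 32 x 130 x 11 mm lying behind the jig.
- glue_bottle: Bystander: white glue bottle, 48 mm wide, 110 mm tall, right of the jig.
- glass_jar: Bystander: open glass jar 68 mm wide, 85 mm tall, right of the jig.
- wax_can: Bystander: low aluminium can 72 mm wide, 55 mm tall, at the left.

How it is judged (in metres and radians):
On the way, in this order (a step that is already met when the one before it is completed fails the run):
1. the dial's index line is lined up with the brass pointer and at rest, the lever still unlocked (horizontal distance between index_mark and pointer_tip below 0.004 m and velocity of joint dial between -0.05 and 0.05 rad/s and value of joint lock_lever below 0.5 rad), for 0.3 s.
2. the lock lever is pushed round to its stop (value of joint lock_lever above 1.25 rad), for 0.2 s.
At the end, for the whole second after the job is handed in: The end of the dial's index line is within 4 mm (about 3 degrees) of the pointer's tip, the dial is still, the lock lever stands within 0.15 rad of its stop, and the jig stands flat on the bench, at rest (horizontal distance between index_mark and pointer_tip below 0.004 m and velocity of joint dial between -0.05 and 0.05 rad/s and value of joint lock_lever above 1.25 rad and height (world z) of jig below 0.005 m and angle between jig's own z axis and vertical below 0.03 rad and linear speed of jig below 0.01 m/s); the robot touches nothing.
It fails at once if the jig is lifted or tipped (height (world z) of jig above 0.008 m or angle between jig's own z axis and vertical above 0.06 rad).
It fails at once if the jig is shifted by more than 15 mm (distance of jig from where it was at the start of the episode above 0.015 m).
It fails at once if the brass pointer is moved by more than 15 mm (distance of pointer_tip from where it was at the start of the episode above 0.015 m).
It fails at once if the jig or its dial or lever is pushed or squeezed with more than 25 N (contact force between any of the arm, the fingers and jig above 25 N).
It fails at once if another thing on the bench is moved by more than 25 mm (distance of any of thumb_nut, screwdriver, bridge_blank, glue_bottle, glass_jar, wax_can from where it was at the start of the episode above 0.025 m).
It also fails if it takes over 58 s, if anything falls off the work surface, if the arm or the gripper's body presses on something with over 40 N, if the wrist force passes 120 N, or if a joint passes its speed limit or range.

### The arm

A 6-joint arm with a two-finger parallel gripper is mounted at the origin on the work surface. World frame = base frame: x ahead of the robot, y to its left, z up, the work surface at z = 0. Lengths are in m, angles in degrees, forces in N, time in s.
With the tool pointing down it reaches from about 0.275 to 0.75 m from the base axis. Payload 10.2 kg.
Tool frame: the origin (TCP) lies midway between the tips of the shut fingers; the grasp point (between the pads) lies grip_point_offset behind it (grip_point_offset is the distance from the TCP to the grasp point, in m); z points along the fingers, y is the line along which they close (so a half turn about z gives the same grasp; the last joint's range is limited). The gripper opens to 88 mm and grips with 3 to 60 N. Pads are 18 mm wide; open, the fingers measure 123 mm over their backs; the gripper's body (75 mm by 187 mm) begins 45 mm behind the grasp point.
Start: joints at [60.195, 17.928, 85.812, -0, 76.261, -12.8], TCP at [0.154, 0.502, 0.239] pointing down, gripper open.
Joint ranges: [-168.41, 168.41], [-55.51, 124.54], [10.69, 146.95], [-70.63, 250.63], [1, 178], [-165.06, 165.06]. Speed limits (degrees/s): [136.94, 136.94, 172.46, 180, 180, 180].

### API

Orientations are given as [roll, pitch, yaw] about the fixed x, y, z axes, in that order (R = Rz(yaw) Ry(pitch) Rx(roll)).
In Python, from rig import * gives the robot as it stands.
- The arm moves only by the tool step_arm, never from a script. Its argument "motion" is a list of rows, each a list of 3 entries, a list of its own where there are three numbers: the opening, from -1 (shut) to 1 (fully open), then the shift along the tool's x, y, z in units of 50 mm (1.0 is 50 mm), then the turn, a rotation vector about the tool's x, y, z in units of 10 degrees (1.0 is 10 degrees). A call has exactly 5 rows; each row shifts and turns the commanded pose from where the row before left it, along the tool's axes as they then stand; what a row does not reach is not made up. A row lasts 1/8 s, in which the tool goes at most 62.5 mm and 10.7 degrees, less where a joint would pass 70% of its speed; a pose out of reach is approached as far as the arm can. A call is refused whole if a number of a shift passes 1 or a number of a turn 1, either way. A call with a gripper value outside its range is refused whole. The fingers move at their own pace and stop on an object; the grip force is fixed at half the most. Time passes only in rows, so rows that do not move let the fingers close, or fill a call up. It gives the time, the measured TCP pose, the force, the opening and the grip force at its end, in the units of the state.
- state(): the state, without advancing time (a new reading comes with each control period).
- grab_frame(name): name is "scene" or "top" or "wrist"; returns the picture (384x512x3 uint8, red, green, blue); there is no depth.
- calibration(name): a dict with "fx", "fy", "cx", "cy" (pixels), "rvec" (rotation vector, rad) and "tvec" (3), from world to camera coordinates, as OpenCV has them; the wrist camera has in their place "hand_eye" (4x4, takes a point from camera to tool coordinates, whose origin is the TCP and whose axes are the flange's). Camera axes: x right, y down, z forward; pixel columns grow to the right and rows downward; lengths in m; the calibration is good to about 2 mm. A picture is of the moment at which its call begins: read the wrist's pose just before it. calibration takes no time and is no camera call.
- job_done(): hands the job in; it is judged then, once.
Trained networks look in the newest picture that a camera, given by its name, has taken for a name from the list of things; names that differ only in an ending like _2 or _b are one class to them, and where a whole thing is asked for, a point or a joint stands for the part that bears it (a point fixed in the world has none). Each returns a list of dicts, best first, with "conf" (0 to 1); they miss things now and then, are a little off and sometimes report something else, mostly with a low value. They report only what shows in the picture. A call takes as long as a camera call.
- find_in(camera, name): "bbox" ([left, top, right, bottom] in pixels, round what is visible of it).
- trace(camera, name): "pixels" (384x512 bool, what is visible of it) and "bbox" ([left, top, right, bottom] in pixels, round what is visible of it).
- landmark_of(camera, name): "at" ([column, row] in pixels: a listed point, or the origin of a listed thing).
The state is a dict: "t": time; "q": joint angles; "qd": joint speeds; "joint_torque": joint torques, N m; "position": TCP position; "orientation": TCP orientation; "wrist_force": force on the tool from outside, world axes, zero at the start; "torque": the same for the moment, N m; "finger_gap": finger opening in m; "gripper_force": force on a finger pad.
Only numpy, scipy, OpenCV 4.12 (cv2) and the standard library are available. Lean on these libraries where they do the work, as an engineer would, in place of code of your own. Each camera call takes 0.05 s, during which the arm holds its last target. There are 200 camera calls.

## Working session

There is one attempt and no reset: what is moved stays moved. The work goes in short steps, Python scripts to look and compute and a tool call to move; the robot and the scene stay as the last step left them, time stands still between calls to the robot, and variables do not carry over. Pictures are saved under pics/ and viewed, at most 10 in all, crops included, and the job is handed in when it is done.

Besides the shell and the picture viewer there is one more tool, called by a JSON object that holds its "name" and its "arguments", one argument or row to a line. step_arm: Moves the arm, as the interface text tells. Its arguments: {"type":"object","properties":{"motion":{"type":"array","items":{"type":"array"}}},"required":["motion"]}

```bash
mkdir -p pics; ls; cat > h.py <<'E'
from rig import *
import numpy as np, cv2
from scipy.spatial.transform import Rotation as R
def cam(name,s=None):
    c=calibration(name); K=np.array([[c['fx'],0,c['cx']],[0,c['fy'],c['cy']],[0,0,1.]])
    if name=='wrist':
        T=np.eye(4);T[:3,:3]=R.from_euler('xyz',s['orientation'],degrees=True).as_matrix();T[:3,3]=s['position']
        M=T@np.array(c['hand_eye']); return K,M[:3,:3],M[:3,3]
    r=cv2.Rodrigues(np.array(c['rvec'],float))[0]; return K,r.T,-r.T@np.array(c['tvec'])
def onplane(C,px,z):
    K,r,o=C; d=r@np.linalg.inv(K)@np.array([px[0],px[1],1.]); return (o+d*(z-o[2])/d[2])
def proj(C,P):
    K,r,o=C; p=K@(r.T@(np.asarray(P)-o)); return p[:2]/p[2]
def tri(C1,p1,C2,p2):
    A=[];b=[]
    for C,p in((C1,p1),(C2,p2)):
        K,r,o=C; d=r@np.linalg.inv(K)@np.array([p[0],p[1],1.]);d/=np.linalg.norm(d);Q=np.eye(3)-np.outer(d,d);A.append(Q);b.append(Q@o)
    return np.linalg.lstsq(np.vstack(A),np.hstack(b),rcond=None)[0]
E
python3 - <<'E'
from h import *
np.set_printoptions(precision=4,suppress=True)
s=state();print(s)
Z=dict(dial_center=.06,index_mark=.06,dial_peg=.096,pointer_tip=.06,lever_pivot=.064,lever_peg=.09,thumb_nut=.04,jig=0)
L={}
for c in('top','scene'):
    im=grab_frame(c);cv2.imwrite(f'pics/{c}0.png',im[:,:,::-1]);C=cam(c)
    for n,z in Z.items():
        r=landmark_of(c,n)
        if r: L[c,n]=r[0]['at'];print(c,n,r[0]['at'],round(r[0]['conf'],2),onplane(C,r[0]['at'],z))
for n in Z:
    if('top',n) in L and ('scene',n) in L: print(n,tri(cam('top'),L['top',n],cam('scene'),L['scene',n]))
print(cam('top')[2],cam('scene')[2])
E
```

```text
pics
{'t': 0.0, 'q': array([ 60.1931,  17.9583,  85.8529,   0.0003,  76.259 , -12.8024]), 'qd': array([ 0.0088, -0.008 , -0.0314, -0.0202, -0.0488,  0.0349]), 'joint_torque': array([  0.0003, -40.2214, -25.2271,   0.0695,   0.0352,  -0.0001]), 'position': array([0.1534, 0.5018, 0.2382]), 'orientation': array([-179.9317,   -0.0158,  162.9954]), 'wrist_force': array([-0.3604,  0.3053,  0.0026]), 'torque': array([-0.0112,  0.032 , -0.0224]), 'gripper_force': 0.0, 'finger_gap': 0.08831259792010396}
top dial_center [253.4, 169.3] 0.92 [ 0.5936 -0.0506  0.06  ]
top index_mark [266.7, 150.9] 0.94 [ 0.6512 -0.091   0.06  ]
top dial_peg [240.4, 185.2] 0.64 [ 0.5411 -0.0123  0.096 ]
top lever_pivot [296.6, 183.3] 0.47 [ 0.5517 -0.1828  0.064 ]
top lever_peg [294.9, 206.7] 0.52 [ 0.4795 -0.1748  0.09  ]
top thumb_nut [305.2, 171.0] 0.6 [ 0.5928 -0.2125  0.04  ]
top jig [261.4, 177.0] 0.68 [ 0.5766 -0.0771  0.    ]
scene dial_center [266.9, 199.3] 0.89 [ 0.5861 -0.0404  0.06  ]
scene index_mark [278.0, 219.4] 0.73 [ 0.6434 -0.0849  0.06  ]
scene dial_peg [260.2, 176.3] 0.73 [ 0.545  -0.0056  0.096 ]
scene pointer_tip [238.2, 199.8] 0.45 [ 0.5209 -0.0808  0.06  ]
scene lever_pivot [224.0, 224.3] 0.79 [ 0.5356 -0.1699  0.064 ]
scene lever_peg [201.7, 214.9] 0.78 [ 0.4844 -0.1891  0.09  ]
scene thumb_nut [234.3, 255.9] 0.56 [ 0.5984 -0.2216  0.04  ]
scene jig [257.2, 221.0] 0.65 [ 0.5776 -0.0769  0.    ]
dial_center [ 0.5917 -0.0506  0.0736]
index_mark [ 0.6481 -0.0913  0.0707]
dial_peg [ 0.5438 -0.0104  0.099 ]
lever_pivot [ 0.548  -0.1816  0.0864]
lever_peg [ 0.4779 -0.1785  0.0746]
thumb_nut [ 0.594  -0.2147  0.0268]
jig [ 0.577  -0.0768 -0.0005]
[ 0.4412 -0.0407  1.2633] [ 0.8689 -0.5766  0.764 ]
```

```bash
python3 - <<'E'
import cv2,numpy as np
a=cv2.imread('pics/top0.png')[110:250,190:350];b=cv2.imread('pics/scene0.png')[130:300,140:340]
a=cv2.resize(a,(400,350),interpolation=cv2.INTER_CUBIC);b=cv2.resize(b,(400,340),interpolation=cv2.INTER_CUBIC)
cv2.imwrite('pics/c1.png',np.hstack([a[:340],b]))
cv2.imwrite('pics/c0.png',np.vstack([np.hstack([cv2.imread('pics/top0.png'),])]))
E
```

```text
(no output)
```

View pics/c1.png

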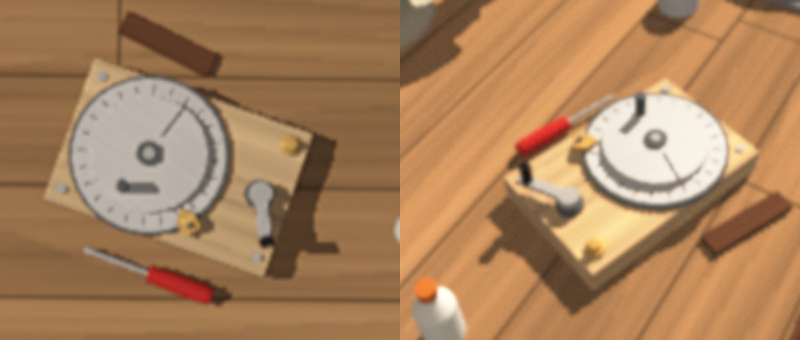

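View pics/top0.png

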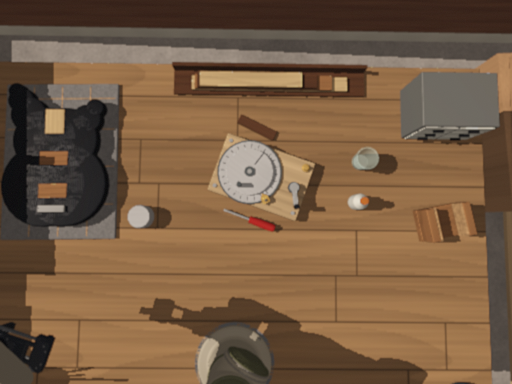

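The top view shows the dial centre at full-picture pixel (250,171). The peg is to its lower left at about (239,184), the index line points to the upper right at (264,151), and the brass pointer is at (265,199). The lever runs from its pivot at (294,187) to its peg at (296,207). The peg therefore has to go about 110° clockwise, round the +y side. I'll get a closer wrist view first.

```bash
cat >> h.py <<'E'
def go(p,yaw):
    s=state(); r=R.from_euler('xyz',s['orientation'],degrees=True)
    rt=R.from_euler('xyz',[180,0,yaw],degrees=True)
    print('at',s['position'].round(4),s['orientation'].round(2),'t',s['t'],'F',s['wrist_force'].round(2))
    print('shift units',(r.inv().apply(np.array(p)-s['position'])/.05).round(3),'turn units',(np.degrees((r.inv()*rt).as_rotvec())/10).round(3))
E
python3 - <<'E'
from h import *
print(np.array(calibration('wrist')['hand_eye']).round(3),calibration('wrist')['fx'])
go([.53,-.06,.3],163)
E
```

```text
[[ 0.    -0.966 -0.257  0.065]
 [ 1.     0.001 -0.001  0.   ]
 [ 0.001 -0.257  0.966 -0.146]
 [ 0.     0.     0.     1.   ]] 324.4651042730535
at [0.1536 0.502  0.2387] [-180.     -0.    162.99] t 0.9 F [-0.22  0.01  0.26]
shift units [-10.487  -8.547  -1.225] turn units [-0.    -0.    -0.001]
```

{"name": "step_arm", "arguments": {
  "motion": [
    [-1,[-0.7,-0.57,-0.08],[0,0,0]],
    [-1,[-0.7,-0.57,-0.08],[0,0,0]],
    [-1,[-0.7,-0.57,-0.08],[0,0,0]],
    [-1,[-0.7,-0.57,-0.08],[0,0,0]],
    [-1,[-0.7,-0.57,-0.08],[0,0,0]]
  ]
}}

```text
t: 1.52
position: [0.2798, 0.3133, 0.259]
orientation: [180.0, 0.0, 163.0]
wrist_force: [0.4, 0.3, 0.8]
finger_gap: 0.0404
gripper_force: 0.0
```

{"name": "step_arm", "arguments": {
  "motion": [
    [-1,[-0.7,-0.57,-0.08],[0,0,0]],
    [-1,[-0.7,-0.57,-0.08],[0,0,0]],
    [-1,[-0.7,-0.57,-0.08],[0,0,0]],
    [-1,[-0.7,-0.57,-0.08],[0,0,0]],
    [-1,[-0.7,-0.57,-0.08],[0,0,0]]
  ]
}}

```text
t: 2.15
position: [0.4056, 0.1258, 0.279]
orientation: [180.0, 0.0, 163.0]
wrist_force: [0.6, 0.8, -1.4]
finger_gap: 0.0005
gripper_force: 0.0
```

{"name": "step_arm", "arguments": {
  "motion": [
    [-1,[-0.7,-0.57,-0.08],[0,0,0]],
    [-1,[-0.7,-0.57,-0.08],[0,0,0]],
    [-1,[-0.7,-0.57,-0.08],[0,0,0]],
    [-1,[-0.7,-0.57,-0.08],[0,0,0]],
    [-1,[0,0,0],[0,0,0]]
  ]
}}

```text
t: 2.78
position: [0.5063, -0.0248, 0.2943]
orientation: [-180.0, -0.0, 162.8]
wrist_force: [0.4, 0.4, 0.5]
finger_gap: 0.0001
gripper_force: 0.0
```

```bash
python3 - <<'E'
from h import *
import json
np.set_printoptions(precision=4,suppress=True)
s=state();print(s['position'],s['orientation'],s['finger_gap'],s['t'],s['wrist_force'])
im=grab_frame('wrist');C=cam('wrist',s)
Z=dict(dial_center=.06,index_mark=.06,dial_peg=.096,pointer_tip=.06,lever_pivot=.064,lever_peg=.09,thumb_nut=.04,jig=0)
for n,z in Z.items():
    for r in landmark_of('wrist',n)[:1]: print(n,r['at'],round(r['conf'],2),onplane(C,r['at'],z))
cv2.imwrite('pics/w1.png',cv2.resize(im[:,:,::-1],(800,600),interpolation=cv2.INTER_CUBIC))
E
```

```text
[ 0.5063 -0.0248  0.2943] [-179.9866   -0.0211  162.8257] 0.00014271881046876638 2.775 [0.3866 0.4087 0.5057]
dial_center [259.6, 230.2] 0.68 [ 0.5866 -0.0451  0.06  ]
dial_peg [279.8, 201.7] 0.78 [ 0.5475 -0.0102  0.096 ]
pointer_tip [219.3, 188.1] 0.8 [ 0.5203 -0.0758  0.06  ]
lever_pivot [148.0, 224.6] 0.7 [ 0.5375 -0.1739  0.064 ]
lever_peg [114.9, 189.0] 0.76 [ 0.481  -0.1817  0.09  ]
jig [234.8, 214.6] 0.82 [ 0.5758 -0.0782  0.    ]
```

View pics/w1.png

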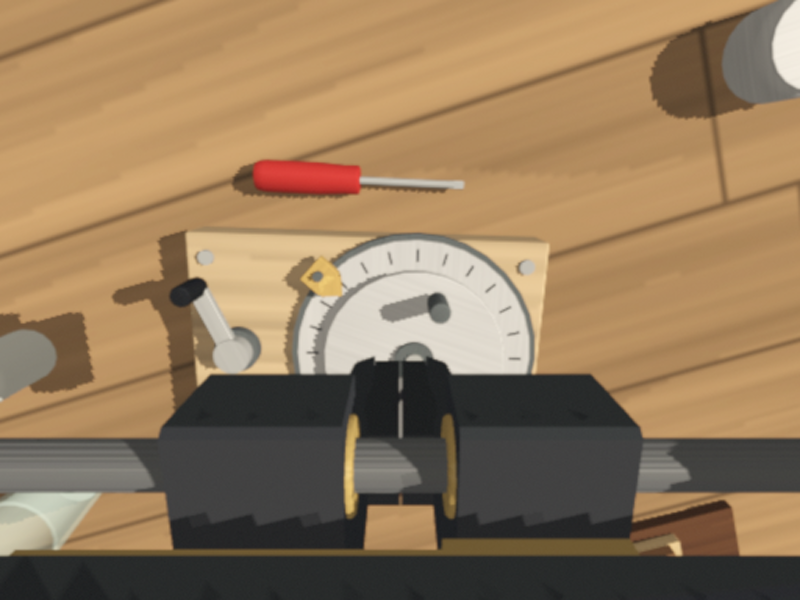

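The wrist picture (800×600) shows the peg at (437,307), the pointer tip near (340,290), and the lever from its pivot at (234,350) to its peg at (188,292). The fingers hide the hub and index line, so I'll move the camera further ahead.

{"name": "step_arm", "arguments": {
  "motion": [
    [-1,[-0.6,-0.2,0],[0,0,0]],
    [-1,[-0.6,-0.2,0],[0,0,0]],
    [-1,[-0.6,-0.2,0],[0,0,0]],
    [-1,[0,0,0],[0,0,0]],
    [-1,[0,0,0],[0,0,0]]
  ]
}}

```text
t: 3.85
position: [0.5823, -0.0772, 0.2947]
orientation: [180.0, -0.0, 163.0]
wrist_force: [0.5, 0.2, -0.1]
finger_gap: 0.0005
gripper_force: 0.0
```

```bash
cat > m.py <<'E'
from h import *
import sys
np.set_printoptions(precision=4,suppress=True)
def look(tag=None,names=('dial_center','index_mark','dial_peg','pointer_tip','lever_pivot','lever_peg','thumb_nut','jig')):
    Z=dict(dial_center=.06,index_mark=.06,dial_peg=.096,pointer_tip=.06,lever_pivot=.064,lever_peg=.09,thumb_nut=.04,jig=0)
    s=state();print(s['position'],s['orientation'],s['t'],s['wrist_force'])
    im=grab_frame('wrist');C=cam('wrist',s);o={}
    for n in names:
        for r in landmark_of('wrist',n)[:1]: o[n]=onplane(C,r['at'],Z[n]);print(n,r['at'],round(r['conf'],2),o[n])
    if tag: cv2.imwrite(f'pics/{tag}.png',cv2.resize(im[:,:,::-1],(800,600),interpolation=cv2.INTER_CUBIC))
    return o
E
python3 -c "
from m import *
look('w2')"
```

```text
[ 0.5823 -0.0772  0.2947] [179.9944  -0.0204 163.0181] 3.85 [ 0.5168  0.1513 -0.1211]
dial_center [285.1, 160.3] 0.82 [ 0.5872 -0.0429  0.06  ]
index_mark [266.6, 215.9] 0.83 [ 0.6472 -0.0834  0.06  ]
dial_peg [312.4, 117.6] 0.66 [ 0.5462 -0.0053  0.096 ]
pointer_tip [241.3, 116.5] 0.71 [ 0.5241 -0.0772  0.06  ]
lever_pivot [163.4, 157.4] 0.73 [ 0.5418 -0.178   0.064 ]
lever_peg [129.3, 107.0] 0.9 [ 0.4804 -0.1847  0.09  ]
jig [253.1, 149.9] 0.96 [ 0.5714 -0.0782  0.    ]
```

View pics/w2.png

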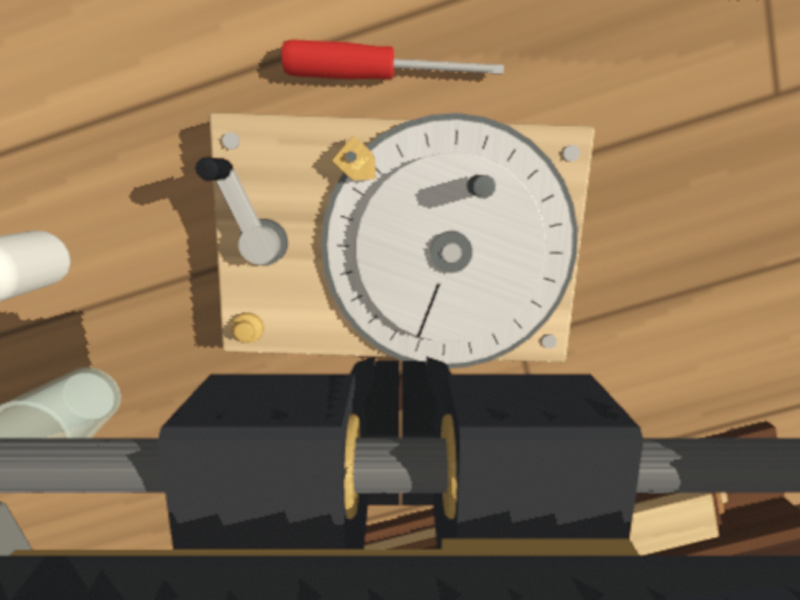

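The second wrist view shows the whole dial: hub (450,251), peg top (482,186), index line from (438,285) to (418,337), pointer tip about (376,180), lever peg (213,168), lever pivot (262,242) and nut (247,327).

```bash
python3 - <<'E'
from h import *
np.set_printoptions(precision=4,suppress=True)
s=state();C=cam('wrist',s);k=1.5625
f=lambda u,v,z:onplane(C,(u/k,v/k),z)
hub=f(450,250.5,.066);i0=f(438,285,.06);i1=f(418,337,.06);peg=f(482,184,.096);pt=f(376,180,.055)
print('hub',hub,'i',i0,i1,'peg',peg,'pt',pt,'lp',f(213,167,.09),'piv',f(262,240,.064))
ring=[f(u,v,.049) for u,v in((322,240),(577,240),(450,114),(450,366))];print('ring',np.mean(ring,0),ring)
a=lambda v:np.degrees(np.arctan2(v[1],v[0]))
for c in(hub,): print(a(i1-i0),a(i1-c),a(hub-peg),'pt',a(pt-c),np.linalg.norm((pt-c)[:2]),np.linalg.norm((peg-c)[:2]))
im=grab_frame('wrist')[70:240,120:380,::-1]
cv2.imwrite('pics/z1.png',cv2.resize(im,(780,510),interpolation=cv2.INTER_CUBIC))
E
```

```text
hub [ 0.5877 -0.0404  0.066 ] i [ 0.6118 -0.0561  0.06  ] [ 0.6478 -0.0828  0.06  ] peg [ 0.5457 -0.0097  0.096 ] pt [ 0.523  -0.0782  0.055 ] lp [ 0.4828 -0.1782  0.09  ] piv [ 0.5395 -0.1722  0.064 ]
ring [ 0.5858 -0.0384  0.049 ] [array([ 0.5539, -0.1323,  0.049 ]), array([0.6115, 0.0567, 0.049 ]), array([ 0.4943, -0.0128,  0.049 ]), array([ 0.6835, -0.0654,  0.049 ])]
-36.56355968877713 -35.1775198400007 -36.18982510502382 pt -149.69302555917508 0.07491262728053688 0.05202022322552906
```

View pics/z1.png

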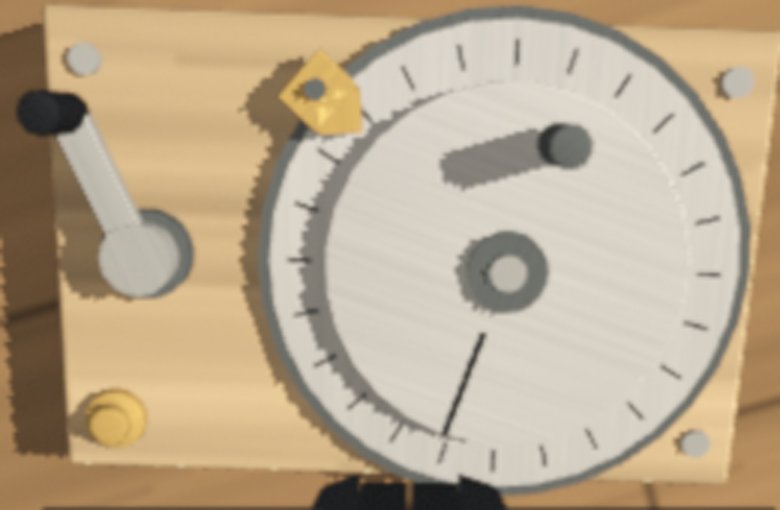

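{"name": "step_arm", "arguments": {
  "motion": [
    [-1,[0,0,0.3],[0,0,-0.8]],
    [-1,[0,0,0.3],[0,0,-0.8]],
    [-1,[0,0,0.3],[0,0,-0.8]],
    [-1,[0,0,0.3],[0,0,-0.8]],
    [-1,[0,0,0.3],[0,0,-0.8]]
  ]
}}

```text
t: 4.97
position: [0.5827, -0.0778, 0.2192]
orientation: [180.0, -0.0, -156.7]
wrist_force: [0.4, 0.1, -0.7]
finger_gap: 0.0004
gripper_force: 0.0
```

{"name": "step_arm", "arguments": {
  "motion": [
    [-1,[0,0,0.3],[0,0,-0.8]],
    [-1,[0,0,0.3],[0,0,-0.8]],
    [-1,[0,0,0.3],[0,0,-0.8]],
    [-1,[0,0,0.3],[0,0,-0.7]],
    [-1,[0,0,0.3],[0,0,0]]
  ]
}}

```text
t: 5.6
position: [0.5828, -0.0778, 0.1441]
orientation: [-180.0, 0.0, -126.1]
wrist_force: [-0.0, -0.1, 0.7]
finger_gap: 0.0002
gripper_force: 0.0
```

```bash
cat >> h.py <<'E'
c=np.array([.587,-.040])
def pose(phi,gap=0.,rho=.052,half=.009):
    a=np.radians(phi); t=np.array([np.sin(a),-np.cos(a)])
    return c+rho*np.array([np.cos(a),np.sin(a)])-t*(.008+half+gap), phi+90
E
python3 - <<'E'
from h import *
p,y=pose(144,.012);print(p,y);go([*p,.074],y)
E
```

```text
[ 0.52788534 -0.03289666] 234
at [ 0.5828 -0.0778  0.1441] [-179.99    0.   -126.07] t 5.6 F [-0.01 -0.15  0.7 ]
shift units [-0.08   1.416  1.403] turn units [-0.001  0.    -0.007]
```

{"name": "step_arm", "arguments": {
  "motion": [
    [-1,[-0.04,0.7,0],[0,0,0]],
    [-1,[-0.04,0.7,0],[0,0,0]],
    [-1,[0,0,0.5],[0,0,0]],
    [-1,[0,0,0.5],[0,0,0]],
    [-1,[0,0,0.4],[0,0,0]]
  ]
}}

```text
t: 6.22
position: [0.5283, -0.0333, 0.0737]
orientation: [180.0, -0.0, -126.2]
wrist_force: [-0.4, 0.1, 0.5]
finger_gap: 0.0002
gripper_force: 0.0
```

{"name": "step_arm", "arguments": {
  "motion": [
    [-1,[-0.06,0,0],[0,0,0]],
    [-1,[-0.06,0,0],[0,0,0]],
    [-1,[-0.06,0,0],[0,0,0]],
    [-1,[-0.06,0,0],[0,0,0]],
    [-1,[0,0,0],[0,0,0]]
  ]
}}

```text
t: 6.85
position: [0.5357, -0.0236, 0.075]
orientation: [-180.0, 0.0, -126.0]
wrist_force: [0.0, -0.6, 0.2]
finger_gap: 0.0005
gripper_force: 0.0
```

```bash
python3 - <<'E'
from h import *
from m import look
p,y=pose(144);go([*p,.074],y)
im=grab_frame('scene');cv2.imwrite('pics/s2.png',cv2.resize(im[100:300,160:360,::-1],(600,600),interpolation=cv2.INTER_CUBIC))
E
```

```text
at [ 0.5357 -0.0236  0.075 ] [-179.97    0.01 -126.  ] t 6.85 F [ 0.   -0.64  0.15]
shift units [0.003 0.017 0.019] turn units [-0.003  0.001  0.   ]
```

View pics/s2.png

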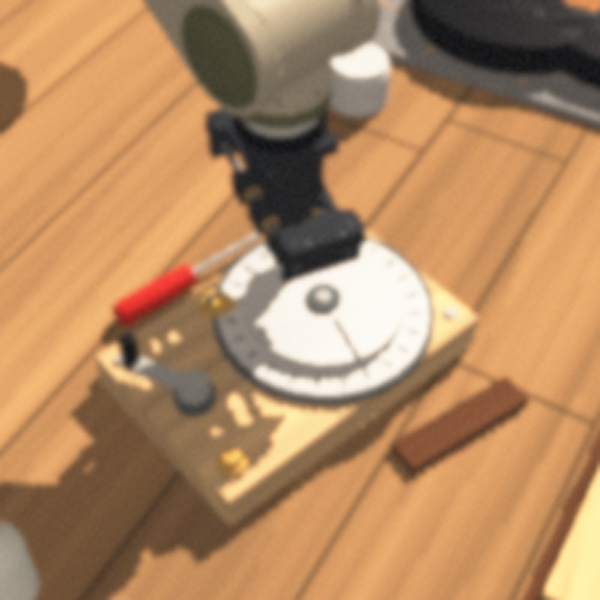

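The scene view shows the fingers just behind the peg at (315,250), above the dial and clear of the hub, pointer and lever. I'll start pushing along the arc.

{"name": "step_arm", "arguments": {
  "motion": [
    [-1,[-0.09,0.026,0],[0,0,0.5]],
    [-1,[-0.09,0.026,0],[0,0,0.5]],
    [-1,[-0.09,0.026,0],[0,0,0.5]],
    [-1,[-0.09,0.026,0],[0,0,0.5]],
    [-1,[-0.09,0.026,0],[0,0,0.5]]
  ]
}}

```text
t: 7.52
position: [0.5467, -0.0035, 0.0747]
orientation: [180.0, -0.1, -151.2]
wrist_force: [-2.0, 0.0, 1.4]
finger_gap: 0.0005
gripper_force: 1.0
```

{"name": "step_arm", "arguments": {
  "motion": [
    [-1,[-0.09,0.026,0],[0,0,0.5]],
    [-1,[-0.09,0.026,0],[0,0,0.5]],
    [-1,[-0.09,0.026,0],[0,0,0.5]],
    [-1,[-0.09,0.026,0],[0,0,0.5]],
    [-1,[-0.09,0.026,0],[0,0,0.5]]
  ]
}}

```text
t: 8.15
position: [0.5656, 0.0101, 0.0745]
orientation: [180.0, -0.1, -176.2]
wrist_force: [-2.1, 0.7, -0.0]
finger_gap: 0.0001
gripper_force: 1.0
```

```bash
python3 - <<'E'
from h import *
from m import look
p,y=pose(94);go([*p,.074],y)
o=look()
C=cam('scene');im=grab_frame('scene')
for n in('index_mark','dial_center'):
  for r in landmark_of('scene',n)[:1]: o[n]=onplane(C,r['at'],.06);print(n,r,o[n])
d=o['index_mark'][:2]-c;print(np.degrees(np.arctan2(d[1],d[0])))
E
```

```text
at [0.5656 0.0101 0.0745] [ 179.97   -0.09 -176.17] t 8.15 F [-2.07  0.7  -0.  ]
shift units [-0.017  0.012  0.01 ] turn units [ 0.003 -0.009 -0.017]
[0.5656 0.0101 0.0745] [ 179.9653   -0.0929 -176.1748] 8.15 [-2.0653  0.7048 -0.0027]
index_mark [29.7, 274.6] 0.83 [ 0.5971 -0.1127  0.06  ]
pointer_tip [88.2, 143.6] 0.93 [ 0.523 -0.076  0.06 ]
jig [131.4, 210.1] 0.64 [ 0.5767 -0.0786  0.    ]
index_mark {'at': [252.6, 216.9], 'conf': 0.68} [ 0.5837 -0.1108  0.06  ]
dial_center {'at': [267.6, 198.8], 'conf': 0.96} [ 0.5869 -0.0379  0.06  ]
-92.68307950526896
```

{"name": "step_arm", "arguments": {
  "motion": [
    [-1,[-0.09,0.027,0],[0,0,0.5]],
    [-1,[-0.09,0.027,0],[0,0,0.5]],
    [-1,[-0.09,0.027,0],[0,0,0.5]],
    [-1,[-0.09,0.027,0],[0,0,0.5]],
    [-1,[-0.09,0.027,0],[0,0,0.5]]
  ]
}}

```text
t: 9.38
position: [0.5889, 0.0144, 0.0747]
orientation: [180.0, -0.1, 158.8]
wrist_force: [-2.2, 1.1, 0.8]
finger_gap: 0.0002
gripper_force: 0.9
```

{"name": "step_arm", "arguments": {
  "motion": [
    [-1,[-0.09,0.027,0],[0,0,0.5]],
    [-1,[-0.09,0.027,0],[0,0,0.5]],
    [-1,[-0.09,0.027,0],[0,0,0.5]],
    [-1,[-0.09,0.027,0],[0,0,0.5]],
    [-1,[0,0,0],[0,0,0]]
  ]
}}

```text
t: 10.0
position: [0.6074, 0.0102, 0.0746]
orientation: [-180.0, 0.0, 139.0]
wrist_force: [0.7, 1.1, -0.2]
finger_gap: 0.0001
gripper_force: 0.0
```

```bash
python3 - <<'E'
from h import *
from m import look
p,y=pose(49);go([*p,.074],y)
o=look('w3')
E
```

```text
at [0.6074 0.0102 0.0746] [-180.      0.    139.05] t 10.0 F [ 0.71  1.09 -0.2 ]
shift units [-0.012  0.014  0.012] turn units [-0.     0.     0.005]
[0.6074 0.0102 0.0746] [-179.9975    0.002   139.0483] 10.0 [ 0.7149  1.0938 -0.2   ]
index_mark [27.5, 268.4] 0.97 [ 0.5405 -0.097   0.06  ]
pointer_tip [26.8, 222.6] 0.94 [ 0.5234 -0.0762  0.06  ]
jig [136.5, 247.5] 0.61 [ 0.5758 -0.0787  0.    ]
```

View pics/w3.png

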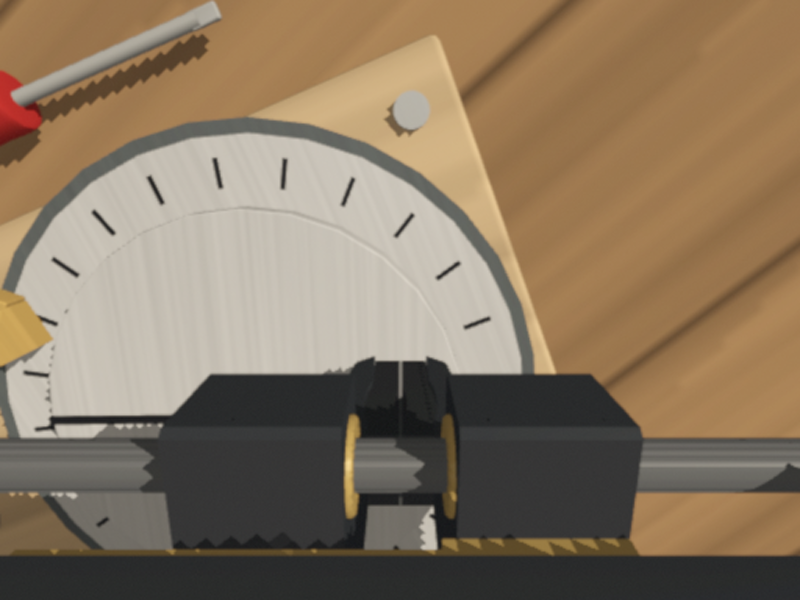

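The wrist view shows the index end at (50,420) and the pointer tip at (50,338), so about 21° remain. I'll push 17.5° and look again.

{"name": "step_arm", "arguments": {
  "motion": [
    [-1,[-0.064,0.018,0],[0,0,0.35]],
    [-1,[-0.064,0.018,0],[0,0,0.35]],
    [-1,[-0.064,0.018,0],[0,0,0.35]],
    [-1,[-0.064,0.018,0],[0,0,0.35]],
    [-1,[-0.064,0.018,0],[0,0,0.35]]
  ]
}}

```text
t: 11.08
position: [0.6214, 0.0019, 0.0748]
orientation: [180.0, -0.0, 121.4]
wrist_force: [0.4, 2.8, 0.4]
finger_gap: 0.0004
gripper_force: 1.0
```

```bash
cat > a.py <<'E'
from m import *
def ang(o):
    a=[np.degrees(np.arctan2(*(o[n][:2]-c)[::-1])) for n in('index_mark','pointer_tip')];print(a,'remain',a[0]-a[1],'dist',np.linalg.norm(o['index_mark']-o['pointer_tip']))
E
python3 - <<'E'
from a import *
for _ in range(2): ang(look(None,('index_mark','pointer_tip','jig')))
E
```

```text
[0.6214 0.0019 0.0748] [179.9742  -0.0322 121.4011] 11.075 [0.3537 2.8182 0.4162]
index_mark [28.3, 268.1] 0.81 [ 0.5256 -0.0796  0.06  ]Traceback (most recent call last):
  File "<stdin>", line 2, in <module>
  File "a.py", line 3, in ang
    a=[np.degrees(np.arctan2(*(o[n][:2]-c)[::-1])) for n in('index_mark','pointer_tip')];print(a,'remain',a[0]-a[1],'dist',np.linalg.norm(o['index_mark']-o['pointer_tip']))
                               ~^^^
KeyError: 'pointer_tip'
```

{"name": "step_arm", "arguments": {
  "motion": [
    [-1,[-0.018,0.005,0],[0,0,0.1]],
    [-1,[-0.018,0.005,0],[0,0,0.1]],
    [-1,[-0.014,0.004,0],[0,0,0.08]],
    [-1,[0,0,0],[0,0,0]],
    [-1,[0,0,0],[0,0,0]]
  ]
}}

```text
t: 11.9
position: [0.6233, -0.0004, 0.0747]
orientation: [180.0, 0.0, 118.7]
wrist_force: [0.0, -0.7, -0.3]
finger_gap: 0.0005
gripper_force: 0.4
```

{"name": "step_arm", "arguments": {
  "motion": [
    [-1,[0.2,0,0],[0,0,0]],
    [-1,[0.2,0,0],[0,0,0]],
    [-1,[0.2,0,-0.7],[0,0,0]],
    [-1,[0,0,-0.9],[0,0,0]],
    [-1,[0,0,-0.9],[0,0,0]]
  ]
}}

```text
t: 12.52
position: [0.6083, 0.0267, 0.2012]
orientation: [-180.0, 0.0, 118.7]
wrist_force: [1.2, -0.4, 0.6]
finger_gap: 0.0005
gripper_force: 0.0
```

```bash
python3 - <<'E'
from a import *
o=look();
im=grab_frame('scene');C=cam('scene')
for n in('index_mark','pointer_tip','dial_center'):
  for r in landmark_of('scene',n)[:1]: print(n,r['at'],r['conf'],onplane(C,r['at'],.06))
p=np.array([.62,-.06,.29]);go(p,163)
E
```

```text
[0.6083 0.0267 0.2012] [-179.9922    0.0036  118.7328] 12.525 [ 1.185  -0.4481  0.5969]
dial_center [127.5, 233.4] 0.71 [ 0.5257 -0.0755  0.06  ]
index_mark [127.2, 234.0] 0.8 [ 0.5257 -0.0762  0.06  ]
pointer_tip [124.8, 231.6] 0.97 [ 0.5228 -0.0751  0.06  ]
lever_peg [23.4, 319.5] 0.59 [ 0.4804 -0.1831  0.09  ]
jig [186.8, 233.5] 0.84 [ 0.5746 -0.0763  0.    ]
index_mark [239.4, 196.2] 0.68 [ 0.5168 -0.0684  0.06  ]
pointer_tip [237.6, 200.2] 0.64 [ 0.5203 -0.0828  0.06  ]
dial_center [264.1, 197.2] 0.71 [ 0.576  -0.0377  0.06  ]
at [0.6087 0.026  0.1993] [-179.97   -0.02  118.69] t 13.175 F [ 0.18 -0.16 -0.3 ]
shift units [-1.616 -0.628 -1.814] turn units [-0.002 -0.003 -4.431]
```

```bash
python3 - <<'E'
from a import *
im=grab_frame('wrist')[150:270,70:230,::-1]
cv2.imwrite('pics/z2.png',cv2.resize(im,(800,600),interpolation=cv2.INTER_CUBIC))
E
```

```text
(no output)
```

View pics/z2.png

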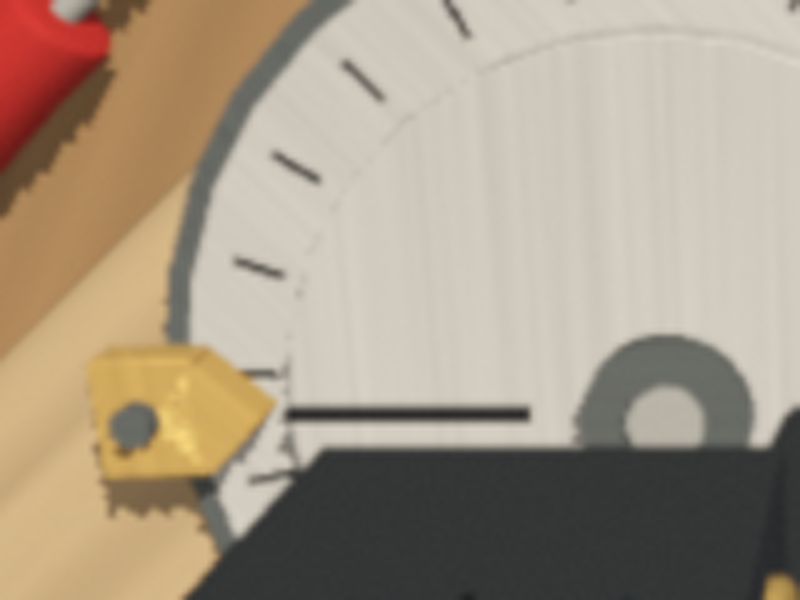

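The crop shows the index line level at row 413, with its outer end at (288,413), and the pointer tip at (275,403). It is still about 1–2° short.

```bash
python3 - <<'E'
from a import *
s=state();C=cam('wrist',s)
A=lambda v:np.degrees(np.arctan2(v[1],v[0]))
i0=onplane(C,(175.8,232.6),.06);i1=onplane(C,(127.6,232.6),.06);u=(i1-i0)/np.linalg.norm(i1-i0)
print(i0,i1,A(u),A(i1[:2]-c))
cc=i1-u*.072;print('centre from line',cc)
for z in(.049,.055,.06,.062):
  t=onplane(C,(125,230.6),z);d=t-cc;print(z,t,A(d),np.linalg.norm(d[:2]),A(d)-A(u))
E
```

```text
[ 0.566  -0.0526  0.06  ] [ 0.5262 -0.0745  0.06  ] -151.24719649539867 -150.46885504022586
centre from line [ 0.5893 -0.0398  0.06  ]
0.049 [ 0.5211 -0.0798  0.049 ] -149.5891017718785 0.07903605263874776 1.658094723520179
0.055 [ 0.5223 -0.0765  0.055 ] -151.29026474596998 0.07640580508082996 -0.04306825057130936
0.06 [ 0.5232 -0.0738  0.06  ] -152.79885204649662 0.07426870313150334 -1.5516555510979515
0.062 [ 0.5236 -0.0727  0.062 ] -153.42669134500682 0.07342886397744375 -2.1794948496081474
```

```bash
python3 - <<'E'
from a import *
s=state();C=cam('wrist',s)
C2=cam('wrist',dict(position=np.array([.5823,-.0772,.2947]),orientation=np.array([179.9944,-.0204,163.0181])))
print(C[2],C2[2])
for p in((240.3,113.3),(240.7,112.7),(240.6,115.2)): print(tri(C,(125,230.6),C2,p))
E
```

```text
[0.578  0.0837 0.3459] [ 0.5199 -0.0574  0.4411]
[ 0.5212 -0.0774  0.053 ]
[ 0.521  -0.0768  0.0538]
[ 0.5224 -0.0773  0.0539]
```

The triangulated tip height (about 0.054) puts the dial within roughly 1° of the pointer. A view from straight above the pointer will check it without parallax.

{"name": "step_arm", "arguments": {
  "motion": [
    [-1,[0,0,0],[0,0,-0.9]],
    [-1,[0,0,0],[0,0,-0.9]],
    [-1,[0,0,0],[0,0,-0.9]],
    [-1,[0,0,0],[0,0,-0.9]],
    [-1,[0,0,0],[0,0,-0.8]]
  ]
}}

```text
t: 13.85
position: [0.6088, 0.026, 0.1996]
orientation: [-180.0, -0.0, 163.0]
wrist_force: [-0.2, 0.3, 0.2]
finger_gap: -0.0
gripper_force: 0.0
```

{"name": "step_arm", "arguments": {
  "motion": [
    [-1,[-0.04,-0.7,0],[0,0,0]],
    [-1,[-0.04,-0.7,0],[0,0,0]],
    [-1,[-0.04,-0.7,0],[0,0,0]],
    [-1,[0,0,0],[0,0,0]],
    [-1,[0,0,0],[0,0,0]]
  ]
}}

```text
t: 14.48
position: [0.5834, -0.0755, 0.1997]
orientation: [180.0, -0.0, 162.7]
wrist_force: [0.3, 0.6, -0.2]
finger_gap: 0.0003
gripper_force: 0.0
```

```bash
python3 - <<'E'
from a import *
o=look();ang(o)
s=state();C=cam('wrist',s);print(C[2])
p=proj(C,[.524,-.077,.056]);print(p)
u,v=int(p[0])-75,int(p[1])-60;u=max(u,0);v=max(v,0);print('crop origin',u,v)
im=grab_frame('wrist')[v:v+120,u:u+160,::-1]
cv2.imwrite('pics/z3.png',cv2.resize(im,(800,600),interpolation=cv2.INTER_CUBIC))
E
```

```text
[ 0.5834 -0.0755  0.1997] [179.9824  -0.0005 162.6998] 14.475 [ 0.3208  0.6218 -0.2136]
dial_center [294.6, 175.5] 0.75 [ 0.5876 -0.0405  0.06  ]
index_mark [237.6, 118.8] 0.77 [ 0.5252 -0.074   0.06  ]
dial_peg [345.7, 230.5] 0.59 [ 0.6361 -0.0147  0.096 ]
pointer_tip [233.8, 117.1] 0.96 [ 0.5228 -0.0766  0.06  ]
lever_pivot [135.5, 170.3] 0.71 [ 0.5404 -0.1736  0.064 ]
thumb_nut [129.0, 236.2] 0.76 [ 0.6028 -0.2161  0.04  ]
jig [249.9, 163.2] 0.75 [ 0.5742 -0.0796  0.    ]
[np.float64(-151.21478089297102), np.float64(-150.2649856885366)] remain -0.9497952044344231 dist 0.0035392053344243907
[ 0.5211 -0.0564  0.3461]
[234.59   118.3944]
crop origin 159 58
```

View pics/z3.png

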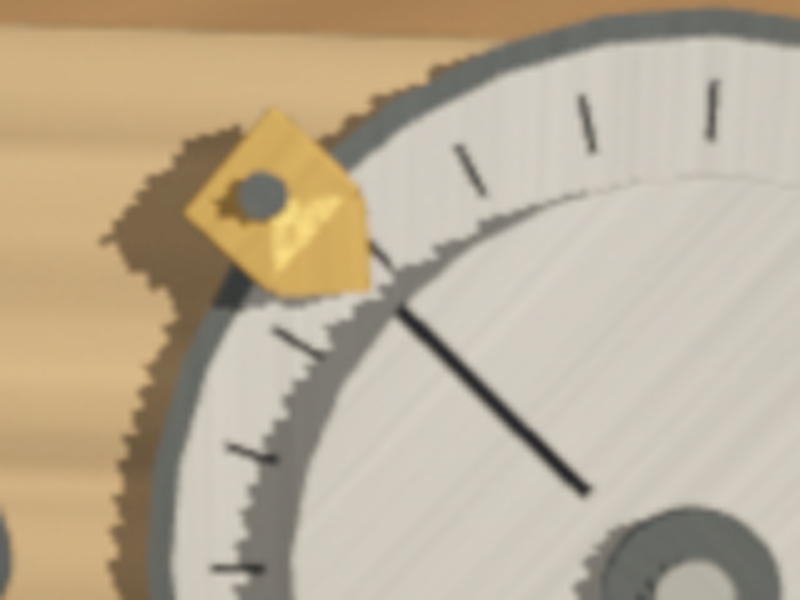

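The view from above shows the tip at (370,290) and the index line running from (588,490) to (402,312). Extended, the line passes within about 1 mm of the tip, so the dial is lined up. Next is the lever.

```bash
cat >> h.py <<'E'
pv=np.array([.540,-.174])
def lpose(th,gap=0.,rho=.060,half=.009):
    a=np.radians(th); t=np.array([-np.sin(a),np.cos(a)])
    return pv+rho*np.array([np.cos(a),np.sin(a)])-t*(.008+half+gap), th-90
E
python3 - <<'E'
from h import *
C=cam('top');im=grab_frame('top')
for n in('glue_bottle','glass_jar'):
  for r in landmark_of('top',n)[:1]: print(n,onplane(C,r['at'],0))
p,y=lpose(188,.012);print(p,y);go([*p,.2],y)
E
```

```text
glue_bottle [ 0.51153867 -0.37842733  0.        ]
glass_jar [ 0.61979755 -0.39493215  0.        ]
[ 0.4765479  -0.15363261] 98
at [ 0.5833 -0.0761  0.1997] [180.     0.   162.69] t 15.125 F [-0.17  0.1   0.58]
shift units [ 1.577 -2.116 -0.006] turn units [0.    0.    6.469]
```

{"name": "step_arm", "arguments": {
  "motion": [
    [-1,[0,0,0],[0,0,0.9]],
    [-1,[0,0,0],[0,0,0.9]],
    [-1,[0,0,0],[0,0,0.9]],
    [-1,[0,0,0],[0,0,0.9]],
    [-1,[0,0,0],[0,0,0.9]]
  ]
}}

```text
t: 15.75
position: [0.5833, -0.0761, 0.1997]
orientation: [-180.0, 0.0, 117.4]
wrist_force: [0.8, -0.9, 0.4]
finger_gap: 0.0004
gripper_force: 0.0
```

{"name": "step_arm", "arguments": {
  "motion": [
    [-1,[0,0,0],[0,0,0.9]],
    [-1,[0,0,0],[0,0,0.9]],
    [-1,[0,0,0],[0,0,0.2]],
    [-1,[0,0,0],[0,0,0]],
    [-1,[0,0,0],[0,0,0]]
  ]
}}

```text
t: 16.38
position: [0.5833, -0.0761, 0.1997]
orientation: [180.0, 0.0, 97.8]
wrist_force: [0.3, -0.1, -0.1]
finger_gap: 0.0002
gripper_force: 0.0
```

```bash
python3 - <<'E'
from h import *
from m import look
look(None,('lever_pivot','lever_peg'))
p,y=lpose(188,.012);print(p,y);go([*p,.078],y)
E
```

```text
[ 0.5833 -0.0761  0.1997] [179.9975   0.0034  97.7969] 16.375 [ 0.2632 -0.0762 -0.1061]
lever_peg [187.9, 175.5] 0.18 [ 0.5279 -0.0708  0.09  ]
[ 0.4765 -0.1536] 98
at [ 0.5833 -0.0761  0.1997] [180.     0.    97.75] t 16.525 F [-0.09 -0.58  0.62]
shift units [-1.25  -2.325  2.434] turn units [ 0.     0.    -0.025]
```

{"name": "step_arm", "arguments": {
  "motion": [
    [-1,[-0.31,-0.58,0],[0,0,0]],
    [-1,[-0.31,-0.58,0],[0,0,0]],
    [-1,[-0.31,-0.58,0],[0,0,0]],
    [-1,[-0.31,-0.58,0],[0,0,0]],
    [-1,[0,0,0.5],[0,0,0]]
  ]
}}

```text
t: 17.15
position: [0.4763, -0.1545, 0.176]
orientation: [179.8, 0.1, 97.6]
wrist_force: [0.6, 0.1, -0.6]
finger_gap: 0.0002
gripper_force: 0.0
```

{"name": "step_arm", "arguments": {
  "motion": [
    [-1,[0,0,0.5],[0,0,0]],
    [-1,[0,0,0.5],[0,0,0]],
    [-1,[0,0,0.5],[0,0,0]],
    [-1,[0,0,0.43],[0,0,0]],
    [-1,[0,0,0],[0,0,0]]
  ]
}}

```text
t: 17.77
position: [0.476, -0.1527, 0.0773]
orientation: [-179.9, -0.1, 97.7]
wrist_force: [-1.0, -0.0, 0.0]
finger_gap: 0.0005
gripper_force: 0.0
```

```bash
python3 - <<'E'
from h import *
p,y=lpose(188);print(p,y);go([*p,.078],y)
def rot(d,r=60,t=-17):
    d=np.radians(d);return -(t*np.cos(d)+r*np.sin(d)-t)/50, (r*np.cos(d)-t*np.sin(d)-r)/50
a=np.radians(188);Rt=R.from_euler('xyz',[180,0,98],degrees=True).as_matrix();print('radial in tool',Rt.T@[np.cos(a),np.sin(a),0])
for d in(5,2): print(d,rot(d))
E
```

```text
[ 0.47821797 -0.16551583] 98
at [ 0.476  -0.1527  0.0773] [-1.7988e+02 -1.0000e-01  9.7720e+01] t 17.775 F [-1.03 -0.    0.01]
shift units [-0.26   0.009 -0.014] turn units [-0.012 -0.01  -0.028]
radial in tool [-5.55111512e-17 -1.00000000e+00 -1.22464680e-16]
5 (np.float64(-0.10588069394599632), np.float64(0.02506659024429851))
2 (np.float64(-0.04208651485650858), np.float64(0.011134821301765357))
```

{"name": "step_arm", "arguments": {
  "motion": [
    [-1,[-0.065,0,0],[0,0,0]],
    [-1,[-0.065,0,0],[0,0,0]],
    [-1,[-0.065,0,0],[0,0,0]],
    [-1,[-0.065,0,0],[0,0,0]],
    [-1,[0,0,0],[0,0,0]]
  ]
}}

```text
t: 18.4
position: [0.4784, -0.1662, 0.0783]
orientation: [180.0, 0.0, 97.7]
wrist_force: [-0.6, -0.2, -0.5]
finger_gap: 0.0002
gripper_force: 0.0
```

{"name": "step_arm", "arguments": {
  "motion": [
    [-1,[-0.106,-0.025,0],[0,0,-0.5]],
    [-1,[-0.106,-0.025,0],[0,0,-0.5]],
    [-1,[-0.106,-0.025,0],[0,0,-0.5]],
    [-1,[-0.106,-0.025,0],[0,0,-0.5]],
    [-1,[-0.106,-0.025,0],[0,0,-0.5]]
  ]
}}

```text
t: 19.02
position: [0.4801, -0.1928, 0.0781]
orientation: [-180.0, -0.1, 122.9]
wrist_force: [-0.9, 0.4, 0.5]
finger_gap: 0.0003
gripper_force: 0.8
```

{"name": "step_arm", "arguments": {
  "motion": [
    [-1,[-0.106,-0.025,0],[0,0,-0.5]],
    [-1,[-0.106,-0.025,0],[0,0,-0.5]],
    [-1,[-0.106,-0.025,0],[0,0,-0.5]],
    [-1,[-0.106,-0.025,0],[0,0,-0.5]],
    [-1,[-0.106,-0.025,0],[0,0,-0.5]]
  ]
}}

```text
t: 19.65
position: [0.4934, -0.2164, 0.078]
orientation: [-180.0, -0.1, 147.9]
wrist_force: [-1.3, 0.3, 0.2]
finger_gap: 0.0002
gripper_force: 0.8
```

```bash
python3 - <<'E'
from h import *
p,y=lpose(238);print(p,y);go([*p,.078],y)
im=grab_frame('scene');C=cam('scene')
for n,z in(('lever_peg',.09),('lever_pivot',.064),('jig',0)):
  for r in landmark_of('scene',n)[:1]: print(n,r['at'],r['conf'],onplane(C,r['at'],z))
E
```

```text
[ 0.49378803 -0.21587426] 148
at [ 0.4934 -0.2164  0.078 ] [-1.7998e+02 -7.0000e-02  1.4787e+02] t 19.65 F [-1.32  0.3   0.21]
shift units [-0.001  0.013  0.   ] turn units [-0.002 -0.007 -0.013]
lever_peg [202.6, 231.1] 0.86 [ 0.51543016 -0.22745908  0.09      ]
lever_pivot [224.1, 225.2] 0.71 [ 0.53740063 -0.17207512  0.064     ]
jig [258.5, 219.6] 0.56 [ 0.57823059 -0.07088787  0.        ]
```

{"name": "step_arm", "arguments": {
  "motion": [
    [-1,[-0.053,-0.013,0],[0,0,-0.25]],
    [-1,[-0.053,-0.013,0],[0,0,-0.25]],
    [-1,[-0.053,-0.013,0],[0,0,-0.25]],
    [-1,[-0.053,-0.013,0],[0,0,-0.25]],
    [-1,[0,0,0],[0,0,0]]
  ]
}}

```text
t: 20.48
position: [0.5018, -0.2236, 0.0782]
orientation: [180.0, 0.0, 157.6]
wrist_force: [-0.4, 0.6, 0.3]
finger_gap: 0.0006
gripper_force: 0.0
```

{"name": "step_arm", "arguments": {
  "motion": [
    [-1,[-0.042,-0.011,0],[0,0,-0.2]],
    [-1,[-0.042,-0.011,0],[0,0,-0.2]],
    [-1,[-0.042,-0.011,0],[0,0,-0.2]],
    [-1,[0,0,0],[0,0,0]],
    [-1,[0,0,0],[0,0,0]]
  ]
}}

```text
t: 21.1
position: [0.5073, -0.2275, 0.0783]
orientation: [180.0, 0.0, 163.7]
wrist_force: [-0.2, -0.2, -0.3]
finger_gap: 0.0005
gripper_force: 0.0
```

{"name": "step_arm", "arguments": {
  "motion": [
    [-1,[-0.042,-0.011,0],[0,0,-0.2]],
    [-1,[-0.042,-0.011,0],[0,0,-0.2]],
    [-1,[0,0,0],[0,0,0]],
    [-1,[0,0,0],[0,0,0]],
    [-1,[0,0,0],[0,0,0]]
  ]
}}

```text
t: 21.72
position: [0.5109, -0.2297, 0.0782]
orientation: [-180.0, 0.0, 167.7]
wrist_force: [0.6, 0.2, -0.2]
finger_gap: 0.0008
gripper_force: 0.0
```

{"name": "step_arm", "arguments": {
  "motion": [
    [-1,[-0.042,-0.011,0],[0,0,-0.2]],
    [-1,[-0.042,-0.011,0],[0,0,-0.2]],
    [-1,[0,0,0],[0,0,0]],
    [-1,[0,0,0],[0,0,0]],
    [-1,[0,0,0],[0,0,0]]
  ]
}}

```text
t: 22.35
position: [0.5148, -0.2316, 0.0782]
orientation: [-180.0, 0.0, 171.7]
wrist_force: [-0.4, 0.1, 0.3]
finger_gap: 0.0007
gripper_force: 0.0
```

{"name": "step_arm", "arguments": {
  "motion": [
    [-1,[-0.032,-0.008,0],[0,0,-0.15]],
    [-1,[-0.032,-0.008,0],[0,0,-0.15]],
    [-1,[0,0,0],[0,0,0]],
    [-1,[0,0,0],[0,0,0]],
    [-1,[0,0,0],[0,0,0]]
  ]
}}

```text
t: 22.98
position: [0.5164, -0.2324, 0.078]
orientation: [179.9, -0.2, 174.8]
wrist_force: [-10.0, 1.2, 4.9]
finger_gap: 0.0002
gripper_force: 4.9
```

```bash
python3 - <<'E'
from h import *
p,y=lpose(265);print(p,y);go([*p,.078],y)
im=grab_frame('scene');C=cam('scene')
for n,z in(('lever_peg',.09),('lever_pivot',.064),('jig',0),('index_mark',.06)):
  for r in landmark_of('scene',n)[:1]: print(n,r['at'],r['conf'],onplane(C,r['at'],z))
E
```

```text
[ 0.51783535 -0.23229003] 175
at [ 0.5164 -0.2324  0.078 ] [179.94  -0.24 174.76] t 22.975 F [-10.02   1.21   4.92]
shift units [-0.028  0.005  0.001] turn units [ 0.006 -0.024 -0.024]
lever_peg [207.7, 238.8] 0.62 [ 0.53874851 -0.23911645  0.09      ]
lever_pivot [222.6, 225.8] 0.85 [ 0.53521275 -0.17551717  0.064     ]
jig [257.6, 220.3] 0.68 [ 0.57731244 -0.07423805  0.        ]
index_mark [238.0, 194.4] 0.61 [ 0.51006905 -0.06482323  0.06      ]
```

The force has climbed to 10 N and holds, so the lever is at its stop. I'll back away, lift and verify.

{"name": "step_arm", "arguments": {
  "motion": [
    [-1,[0.2,0,0],[0,0,0]],
    [-1,[0.3,0,0],[0,0,0]],
    [-1,[0.1,0,-0.7],[0,0,0]],
    [-1,[0,0,-0.9],[0,0,0]],
    [-1,[0,0,-0.9],[0,0,0]]
  ]
}}

```text
t: 23.85
position: [0.4877, -0.2299, 0.2047]
orientation: [-180.0, 0.0, 174.7]
wrist_force: [-0.1, -0.4, 0.3]
finger_gap: 0.0005
gripper_force: 0.0
```

{"name": "step_arm", "arguments": {
  "motion": [
    [-1,[-0.6,0.6,0],[0,0,0.4]],
    [-1,[-0.6,0.6,0],[0,0,0.4]],
    [-1,[-0.6,0.8,0],[0,0,0.4]],
    [-1,[-0.4,0.8,0],[0,0,0]],
    [-1,[0,0,0],[0,0,0]]
  ]
}}

```text
t: 24.48
position: [0.6255, -0.1117, 0.2026]
orientation: [180.0, 0.0, 162.9]
wrist_force: [0.0, -0.7, -0.3]
finger_gap: 0.0003
gripper_force: 0.0
```

```bash
python3 -c "
from a import *
o=look('w9');ang(o);print(calibration('wrist')['fx'])
import json
d=o.get('lever_peg',o['jig'])-pv.tolist().__class__([*pv,0]);print(d)"
```

```text
[ 0.6255 -0.1117  0.2026] [179.9739   0.0018 162.9179] 24.475 [ 0.0304 -0.7037 -0.2626]
dial_center [321.1, 116.2] 0.92 [ 0.5864 -0.0408  0.06  ]
index_mark [260.6, 51.3] 0.57 [ 0.5212 -0.0758  0.06  ]
dial_peg [378.3, 168.2] 0.78 [ 0.6356 -0.0138  0.096 ]
pointer_tip [260.8, 54.9] 0.9 [ 0.5239 -0.0764  0.06  ]
lever_pivot [153.4, 111.6] 0.58 [ 0.5405 -0.177   0.064 ]
lever_peg [67.5, 126.0] 0.69 [ 0.5331 -0.2376  0.09  ]
thumb_nut [147.5, 188.1] 0.96 [ 0.6047 -0.2166  0.04  ]
jig [275.3, 115.3] 0.92 [ 0.5763 -0.0755  0.    ]
[np.float64(-151.46612279605546), np.float64(-150.0125825769752)] remain -1.4535402190802529 dist 0.00276372984916663
324.4651042730535
[-0.0069 -0.0636  0.09  ]
```

View pics/w9.png

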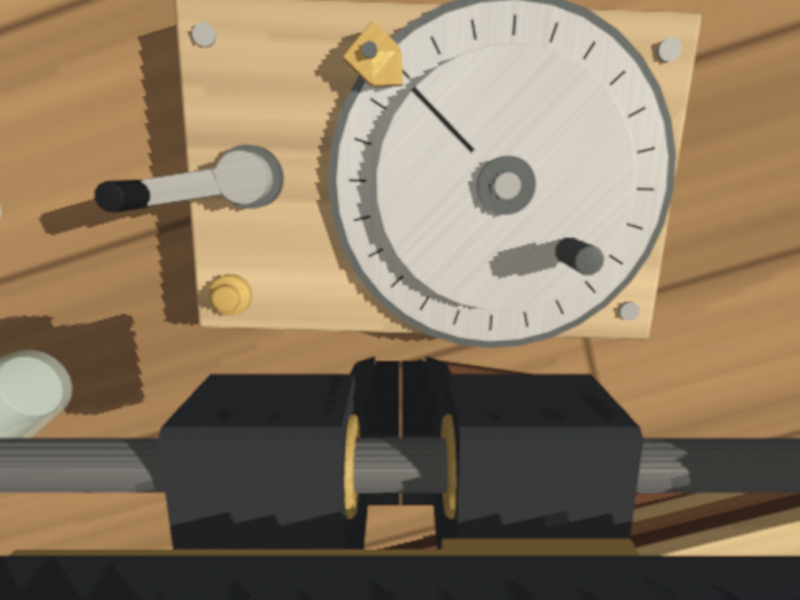

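The final view shows the lever swung to its stop, with its peg at (122,195). The index line ends at (413,88), pointing at the pointer tip at (402,80). The jig and nut have not moved. Handing in.

```bash
python3 -c "
from rig import *
print(job_done())"
```

```text
the job is handed in; nothing more can be done
None
```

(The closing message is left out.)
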